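# Pack out a housing in the slanted fixture

## Robot

A 6-joint arm with a two-finger parallel gripper is mounted at the origin on a cart in front of the work surface, level with it; the furniture and walls round the work are solid. World frame = base frame: x ahead of the robot, y to its left, z up, the work surface at z = 0. Lengths are in m, angles in rad, forces in N, time in s.
With the tool pointing down it reaches from about 0.3 to 0.875 m from the base axis. Payload 6.4 kg.
Tool frame: the origin (TCP) lies at the very end of the fingers, on their centre line; the grasp point (between the pads) lies 19 mm behind it; z points along the fingers, y is the line along which they close (so a half turn about z gives the same grasp; the last joint's range is limited). The gripper opens to 85 mm and grips with 20 to 120 N. Pads are 22 mm wide; open, the fingers measure 114 mm over their backs; the gripper's body (76 mm by 85 mm) begins 54 mm behind the grasp point. The pads swing forward as they close: fully open they stand 13 mm farther back than shut.
Start: joints at [0.985, 0.181, 1.607, -0, 1.354, -0.206], TCP at [0.213, 0.534, 0.231] pointing down, gripper open.
Joint ranges: [-2.99, 2.99], [-0.89, 2.07], [0.3, 2.58], [-1.14, 4.28], [0, 2.63], [-3.12, 3.12]. Speed limits (rad/s): [2.57, 2.57, 3.01, 3.14, 3.14, 3.14].

## Interface

Orientations are given as a unit quaternion [w, x, y, z].
In Python, from bench import ctrl gives the robot as it stands.
- The arm moves only by the tool jog_arm, never from a script. Its argument "series" is a list that holds one entry, the list of rows, each a list of 7 numbers: the shift along the tool's x, y, z in mm, then the turn, a rotation vector about the tool's x, y, z in rad, then the finger opening in mm, from 0 to 85.4. In form: [[[tx, ty, tz, rx, ry, rz, gripper], ...]]. A call has exactly 10 rows; each row shifts and turns the commanded pose from where the row before left it, along the tool's axes as they then stand; what a row does not reach is not made up. A row lasts 1/10 s, in which the tool goes at most 50 mm and 8.59 degrees, less where a joint would pass 70% of its speed; a pose out of reach is approached as far as the arm can. A call with a gripper value outside its range is refused whole. The fingers move at their own pace and stop on an object; the grip force is fixed at half the most. Time passes only in rows, so rows that do not move let the fingers close, or fill a call up. It gives the time, the measured TCP pose, the force, the opening and the grip force at its end, in the units of the state.
- ctrl.get_obs(): the state, without advancing time (a new reading comes with each control period).
- ctrl.camera(name): name is "scene" or "top"; returns a dict with "frame" (400x640x3 uint8, blue, green, red), "z_map" (400x640 float32, m along the optical axis (not along the pixel's ray), 0 where there is no reading), "fx", "fy", "cx", "cy" (pixels), "xyz" and "rotation" of the camera in the world. Camera axes: x right, y down, z forward; pixel columns grow to the right and rows downward; lengths in m; the calibration is good to about 2 mm. A picture is of the moment at which its call begins.
- ctrl.hand_in(): hands the job in; it is judged then, once.
The state is a dict: "time_s": time; "q": joint angles; "dq": joint speeds; "joint_efforts": joint torques, N m; "eef_pos": TCP position; "eef_rot": TCP orientation; "wrist_force": force on the tool from outside, world axes, zero at the start; "torque": the same for the moment, N m; "opening": opening from 0.0 (shut) to 1.0 (fully open); "grasp_force": force on a finger pad.
Only numpy, scipy, OpenCV 4.12 (cv2) and the standard library are available. Lean on these libraries where they do the work, as an engineer would, in place of code of your own. Each camera call takes 0.05 s, during which the arm holds its last target. There are 200 camera calls.

## Task

The housing in the slanted clamping fixture leaves a leaning, tapered gap. Of the three packing wedges, find by trial the one that fills it (a wrong one stands proud or drops well below) and leave it in the gap, midway along, its shoulder flush with the mouth. Leave the other two standing upright on the bench, and do not disturb the tape roll or the blue cutters.

Things in the scene. Friction and masses are not known exactly. Their poses are not given: they have to be found in the camera images.
- fixture: (All sizes in mm.) Grey fixture on the bench, 220 deep, 120 wide. Steel jaw plate on the robot's side; behind it a fixed aluminium housing up to 80 high; the gap is between. Origin on the bench, 72 below the seat; x away from the robot, y left, z up. It holds one of three housings of different length (the others stand at the back), which alone sets the gap's width.
- seat (a point): Middle of the gap's mouth, 72 above the bench. z points out of the gap, leaning 28 deg from vertical towards the robot (a wedge goes in along -z); y runs along the gap (level, 86 long, open ends); x crosses it, away from the robot and up. A flush shoulder lies in its plane z = 0; nothing near the gap rises above that plane. Both faces close in with depth by 10 deg each.
- jaw_edge (a point): Upper edge of the jaw plate's face, at x = -20 in the seat's frame, z = 0; always there. The housing's face is at seat x = +14, +20 or +26 there (gap 34, 40 or 46 wide), so exactly one wedge fits. The fitting one's middle lies at seat x = -3 (thin), 0 (mid) or +3 (thick), its foot at z = -36. A wedge let go just above its seat slides home by itself.
- gap_floor (a point): Middle of the gap's floor, at seat z = -50. A wedge one size too thick stops 17 proud of flush; one size too thin meets nothing until it has dropped 14 below flush, on this floor.
- wedge_thin: Thinnest wedge: aluminium body 36 high, 80 long (y), tapering 10 deg on both sides from 34 thick (x) at its flat shoulder to 21 at the foot; symmetric. On it a steel grip plate, same on all three: 12 thick (x), 56 long (y), 34 high; 70 in all. About 0.2 kg. Origin: centre of the foot, z up through the plate. Starts standing on the bench right of the fixture, long side pointing roughly ahead.
- wedge_mid: Middle wedge: aluminium body 36 high, 80 long (y), tapering 10 deg on both sides from 40 thick (x) at its flat shoulder to 27 at the foot; symmetric. On it a steel grip plate, same on all three: 12 thick (x), 56 long (y), 34 high; 70 in all. About 0.2 kg. Origin: centre of the foot, z up through the plate. Starts standing on the bench right of the fixture, long side pointing roughly ahead.
- wedge_thick: Thickest wedge: aluminium body 36 high, 80 long (y), tapering 10 deg on both sides from 46 thick (x) at its flat shoulder to 33 at the foot; symmetric. On it a steel grip plate, same on all three: 12 thick (x), 56 long (y), 34 high; 70 in all. About 0.2 kg. Origin: centre of the foot, z up through the plate. Starts standing on the bench right of the fixture, long side pointing roughly ahead.
- tape: Roll of black tape, 58 mm across, 19 mm high, lying on the bench behind the wedges. Origin: centre of its underside. Bystander.
- cutters: Blue-handled side cutters, 140 mm long, lying on the bench behind the wedges. Origin: middle of the underside. Bystander.

How it is judged:
At the end, for the whole second after the job is handed in: The fitting wedge sits in the gap, its shoulder within 5 mm of flush, within 15 mm of the middle along the gap and its z within 0.12 rad of the seat's; the other two stand upright (within 0.12 rad) on the bench; all at rest (((z of wedge_thin in the frame of seat between -0.041 and -0.031 m and x of wedge_thin in the frame of seat between -0.012 and 0.012 m and y of wedge_thin in the frame of seat between -0.015 and 0.015 m and angle between the z axis of wedge_thin and the z axis of seat, either way round below 0.12 rad and linear speed of each of wedge_thin, wedge_mid, wedge_thick below 0.02 m/s and height (world z) of wedge_mid between -0.006 and 0.008 m and angle between each of wedge_mid, wedge_thick's own z axis and vertical below 0.12 rad and height (world z) of wedge_thick between -0.006 and 0.008 m) or (z of wedge_mid in the frame of seat between -0.041 and -0.031 m and x of wedge_mid in the frame of seat between -0.012 and 0.012 m and y of wedge_mid in the frame of seat between -0.015 and 0.015 m and angle between the z axis of wedge_mid and the z axis of seat, either way round below 0.12 rad and linear speed of each of wedge_mid, wedge_thin, wedge_thick below 0.02 m/s and height (world z) of wedge_thin between -0.006 and 0.008 m and angle between each of wedge_thin, wedge_thick's own z axis and vertical below 0.12 rad and height (world z) of wedge_thick between -0.006 and 0.008 m) or (z of wedge_thick in the frame of seat between -0.041 and -0.031 m and x of wedge_thick in the frame of seat between -0.012 and 0.012 m and y of wedge_thick in the frame of seat between -0.015 and 0.015 m and angle between the z axis of wedge_thick and the z axis of seat, either way round below 0.12 rad and linear speed of each of wedge_thick, wedge_thin, wedge_mid below 0.02 m/s and height (world z) of wedge_thin between -0.006 and 0.008 m and angle between each of wedge_thin, wedge_mid's own z axis and vertical below 0.12 rad and height (world z) of wedge_mid between -0.006 and 0.008 m))); the robot touches nothing.
It fails at once if the tape roll or the cutters are shifted by more than 30 mm (distance of any of tape, cutters from where it was at the start of the episode above 0.03 m).
It also fails if it takes over 69 s, if anything falls off the work surface, if the arm or the gripper's body presses on something with over 40 N, if the wrist force passes 120 N, or if a joint passes its speed limit or range.

## Working session

There is one attempt and no reset: what is moved stays moved. The work goes in short steps, Python scripts to look and compute and a tool call to move; the robot and the scene stay as the last step left them, time stands still between calls to the robot, and variables do not carry over. Pictures are saved under pics/ and viewed, at most 10 in all, crops included, and the job is handed in when it is done.

Besides the shell and the picture viewer there is one more tool, called after "Call:" as name(argument=value, ...) on one line, values as JSON. jog_arm: Moves the arm, as the interface text tells. Its arguments: {"type":"object","properties":{"series":{"type":"array"}},"required":["series"]}

```bash
mkdir -p pics; ls
cat > h.py <<'E'
import numpy as np, cv2
from bench import ctrl
from scipy.spatial.transform import Rotation as R
def rot(q):
    q=np.array(q,float)
    return q if q.shape==(3,3) else R.from_quat(q[[1,2,3,0]]).as_matrix()
def cloud(c):
    z=c["z_map"]; v,u=np.mgrid[:z.shape[0],:z.shape[1]]
    p=np.stack([(u-c["cx"])/c["fx"]*z,(v-c["cy"])/c["fy"]*z,z],-1)
    return p@rot(c["rotation"]).T+np.array(c["xyz"])
E
python3 - <<'E'
from h import *
for n in("scene","top"):
    c=ctrl.camera(n); cv2.imwrite(f"pics/{n}0.png",c["frame"])
    print(n,c["xyz"],c["rotation"],c["fx"],c["cx"],c["cy"]); np.savez(f"{n}0.npz",P=cloud(c),z=c["z_map"],**{k:c[k] for k in("fx","fy","cx","cy","xyz","rotation")})
o=ctrl.get_obs();print(o)
E
```

```text
pics
scene [0.06236877 0.25344701 0.61143875] [ 0.18528247 -0.40515895  0.80972135 -0.38192666] 363.0697158961913 321.83623016141104 200.23816983685683
top [ 0.49725046 -0.12728138  1.07788592] [-0.031625    0.71139797 -0.70146197  0.02939201] 386.3769316484169 322.1316937267391 197.24807925114573
{'time_s': 0.1, 'q': array([ 9.84706604e-01,  1.81500388e-01,  1.60792701e+00,  1.38767787e-05,
        1.35385051e+00, -2.06273023e-01]), 'dq': array([-0.00122581, -0.00188106, -0.00162492,  0.00036399,  0.00016747,
        0.00100117]), 'joint_efforts': array([ 4.54264446e-04, -4.45875728e+01, -3.52237380e+01, -2.79568503e-04,
        4.16694354e-03,  1.29548306e-05]), 'eef_pos': array([0.21285084, 0.53358961, 0.23044617]), 'eef_rot': array([-3.31418020e-04,  1.88770298e-01,  9.82020908e-01, -7.74743789e-04]), 'wrist_force': array([0.49866357, 0.32690777, 0.12311478]), 'torque': array([-0.00060488,  0.00780725, -0.01248383]), 'grasp_force': 0.0, 'opening': 1.0024715719048463}
```

View pics/scene0.png

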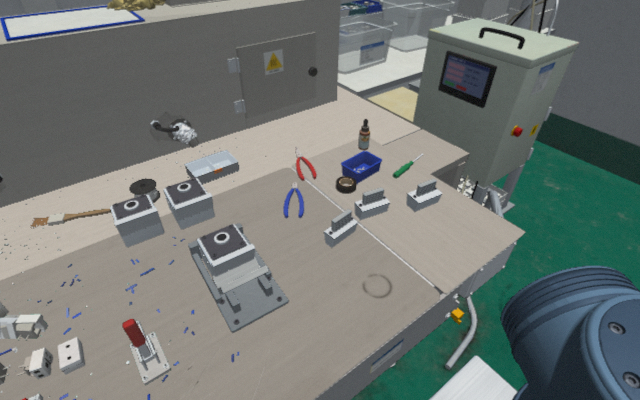

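View pics/top0.png

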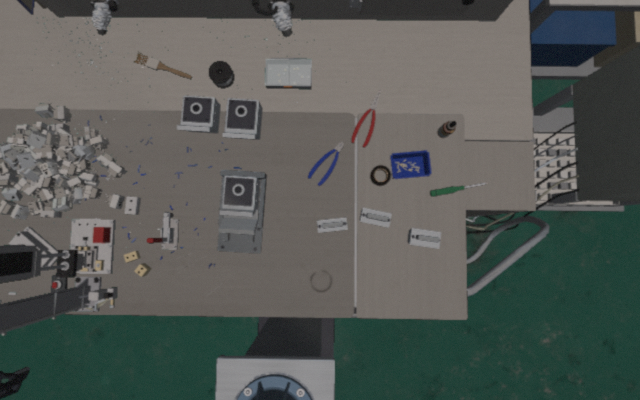

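The scene view shows the fixture at about (235,275) and the three wedges at (340,228), (372,204) and (424,195). In the top view the wedges are at (332,225), (376,217) and (426,238), the fixture mouth is near (240,210), the cutters at (325,165) and the tape at (380,175).

Run:
```python
from h import *
t=cv2.imread("pics/top0.png"); s=cv2.imread("pics/scene0.png")
a=cv2.resize(t[160:260,210:290],None,fx=5,fy=5,interpolation=cv2.INTER_CUBIC)
b=cv2.resize(s[215:335,180:300],None,fx=4.1667,fy=4.1667,interpolation=cv2.INTER_CUBIC)[:500,:400]
cv2.imwrite("pics/crop1.png",np.hstack([a,b]))
D={n:np.load(n+"0.npz") for n in("top","scene")}
rois={"top":[(310,355,212,238),(357,396,203,231),(405,447,225,252)],"scene":[(320,362,205,250),(352,394,185,222),(403,446,175,213)]}
for n in D:
    P=D[n]["P"]
    for r in rois[n]:
        p=P[r[2]:r[3],r[0]:r[1]].reshape(-1,3)
        out=[]
        for lo,hi in((.06,.08),(.028,.045)):
            q=p[(p[:,2]>lo)&(p[:,2]<hi)]
            if len(q)<5: out.append((lo,len(q)));continue
            (cx,cy),(w,h),an=cv2.minAreaRect((q[:,:2]*1000).astype(np.float32))
            out.append((len(q),np.round([cx,cy,w,h,an],1).tolist(),round(np.median(q[:,2])*1000,1)))
        print(n,r,out)
P=D["top"]["P"]
print("fixture column profile")
for u in (232,240,248):
    print(u,[tuple((P[v,u]*1000).round().astype(int)) for v in range(168,254,2)])
```

```text
top (310, 355, 212, 238) [(99, [513.4, -151.3, 12.1, 55.3, 7.1], np.float64(69.2)), (267, [513.3, -151.2, 32.9, 79.7, 7.1], np.float64(35.5))]
top (357, 396, 203, 231) [(101, [535.2, -268.2, 54.8, 12.3, 79.0], np.float64(69.4)), (324, [535.2, -268.8, 80.7, 39.0, 79.1], np.float64(35.9))]
top (405, 447, 225, 252) [(102, [481.3, -401.1, 55.1, 11.8, 82.7], np.float64(69.9)), (399, [481.4, -401.5, 80.1, 45.1, 82.7], np.float64(36.0))]
scene (320, 362, 205, 250) [(128, [511.8, -147.0, 12.7, 54.8, 5.9], np.float64(67.6)), (317, [518.6, -170.3, 40.7, 130.6, 14.2], np.float64(34.5))]
scene (352, 394, 185, 222) [(111, [534.5, -264.9, 55.9, 14.2, 81.3], np.float64(67.0)), (308, [533.3, -240.0, 52.7, 122.9, 1.7], np.float64(34.3))]
scene (403, 446, 175, 213) [(102, [480.0, -396.2, 53.0, 13.4, 81.8], np.float64(67.0)), (297, [479.6, -397.0, 83.0, 45.2, 82.3], np.float64(34.1))]
fixture column profile
232 [(np.int64(670), np.int64(132), np.int64(0)), (np.int64(664), np.int64(132), np.int64(-1)), (np.int64(652), np.int64(121), np.int64(44)), (np.int64(646), np.int64(120), np.int64(46)), (np.int64(
[... 4967 characters left out ...]
.int64(75), np.int64(39)), (np.int64(512), np.int64(74), np.int64(42)), (np.int64(507), np.int64(73), np.int64(49)), (np.int64(502), np.int64(71), np.int64(57)), (np.int64(496), np.int64(69), np.int64(63)), (np.int64(491), np.int64(70), np.int64(57)), (np.int64(486), np.int64(71), np.int64(54)), (np.int64(480), np.int64(75), np.int64(33)), (np.int64(475), np.int64(74), np.int64(37)), (np.int64(469), np.int64(74), np.int64(34)), (np.int64(464), np.int64(74), np.int64(34)), (np.int64(458), np.int64(79), np.int64(10)), (np.int64(452), np.int64(78), np.int64(10)), (np.int64(447), np.int64(78), np.int64(12)), (np.int64(441), np.int64(78), np.int64(9)), (np.int64(436), np.int64(78), np.int64(11))]
```

View pics/crop1.png

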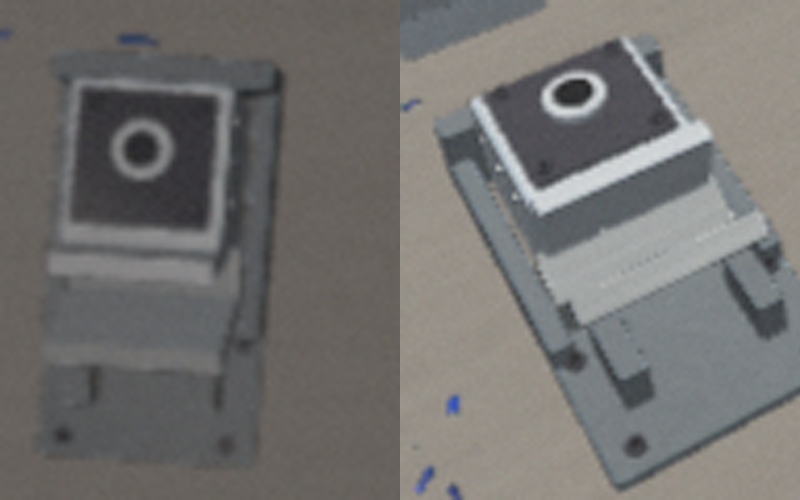

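The left crop shows the mouth from above, with the housing lip at crop y≈280 and the jaw strip at y≈345–365. It spans crop x 45–220, so its centre is at u≈236.5. Matched by shoulder thickness, the wedges are thin, mid and thick from left to right. I'll enlarge the gap to pick its edges in both views.

Run:
```python
from h import *
t=cv2.imread("pics/top0.png"); s=cv2.imread("pics/scene0.png")
a=cv2.resize(t[205:237,214:264],None,fx=14,fy=14,interpolation=cv2.INTER_CUBIC)
b=cv2.resize(s[235:295,190:290],None,fx=8,fy=8,interpolation=cv2.INTER_CUBIC)
for im,k in((a,14),(b,8)):
    for i in range(0,im.shape[1],k*10): cv2.putText(im,str(i//k),(i,10),0,.4,(0,255,255),1); cv2.line(im,(i,12),(i,18),(0,255,255),1)
    for i in range(0,im.shape[0],k*10): cv2.line(im,(0,i),(6,i),(0,255,255),1)
a=cv2.convertScaleAbs(a,alpha=1.5);b=cv2.convertScaleAbs(b,alpha=1.3)
cv2.imwrite("pics/crop2.png",a);cv2.imwrite("pics/crop3.png",b)
```

```text
(no output)
```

View pics/crop2.png

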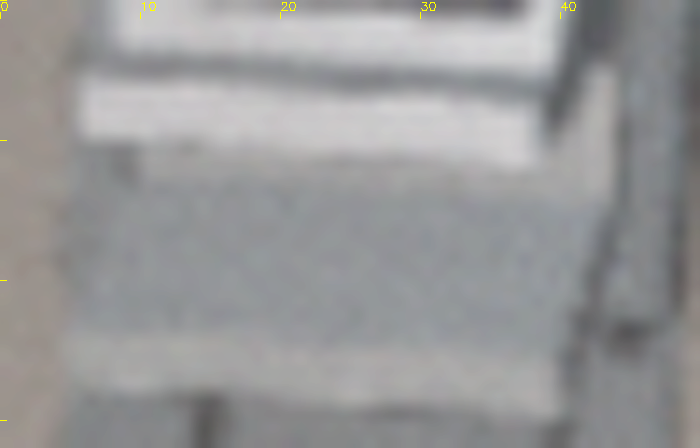

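View pics/crop3.png

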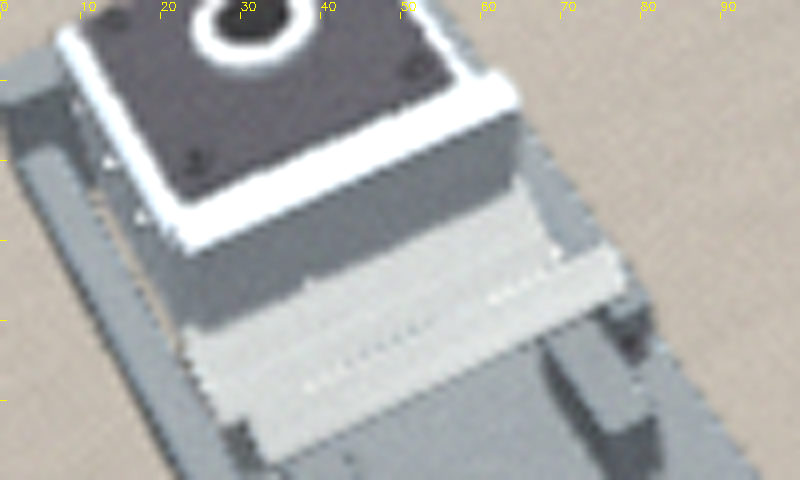

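Crop 2 shows the housing lip's lower edge from (80,138) to (540,165), the jaw face edge from (70,333) to (565,355), and the jaw's outer edge from (70,388) to (560,412). Crop 3 shows the lip edge from (193,250) to (518,105) and the jaw's outer edge from (270,462) to (628,280).

Run:
```python
from h import *
D={n:np.load(n+"0.npz") for n in("top","scene")}
def ray(n,x,y,k,u0,v0):
    d=D[n];u=(x+.5)/k-.5+u0;v=(y+.5)/k-.5+v0
    r=rot(d["rotation"])@np.array([(u-d["cx"])/d["fx"],(v-d["cy"])/d["fy"],1]);return d["xyz"],r
T=lambda x,y:ray("top",x,y,14,214,205)
S=lambda x,y:ray("scene",x,y,8,190,235)
def tri(a,b):
    A=np.stack([a[1],-b[1]],1);s=np.linalg.lstsq(A,b[0]-a[0],rcond=None)[0]
    p,q=a[0]+s[0]*a[1],b[0]+s[1]*b[1];return ((p+q)*500).round(1),(np.linalg.norm(p-q)*1000).round(1)
def atz(a,z): return ((a[0]+a[1]*(z-a[0][2])/a[1][2])*1000).round(1)
print("lip L",tri(T(80,138),S(193,250)),"R",tri(T(540,165),S(518,105)))
print("jaw outer L",tri(T(70,388),S(270,462)),"R",tri(T(560,412),S(628,280)))
for z in(.0786,.0814,.0842): print(z,"lip top",atz(T(80,138),z),atz(T(540,165),z),"scene",atz(S(193,250),z),atz(S(518,105),z))
print("jaw edge top",atz(T(70,333),.0626),atz(T(565,355),.0626))
```

```text
lip L (array([535.8, 142.5,  79.6]), np.float64(1.5)) R (array([532.3,  58. ,  77.8]), np.float64(2.4))
jaw outer L (array([489.6, 149.4,  54.4]), np.float64(1.4)) R (array([486.4,  56.7,  54.7]), np.float64(1.3))
0.0786 lip top [535.5 142.1  78.6] [531.7  56.9  78.6] scene [537.2 142.9  78.6] [532.4  59.2  78.6]
0.0814 lip top [535.3 141.3  81.4] [531.6  56.3  81.4] scene [534.7 143.4  81.4] [530.   60.3  81.4]
0.0842 lip top [535.2 140.6  84.2] [531.5  55.8  84.2] scene [532.2 144.   84.2] [527.5  61.3  84.2]
jaw edge top [499.6 146.9  62.6] [496.8  54.1  62.6]
```

Both edges put the seat at about (516,100,72) with yaw ≈ -0.04. The gap comes out near 40, so I'll try the mid wedge first, at (535,-268) with its long axis at 79°. Next is a planner helper.

```bash
cat > plan.py <<'E'
from h import *
import sys
def tilt(yaw,lean=0):
    """tool y=wedge x, tool x=wedge y, tool z=-wedge z; lean back towards robot about y"""
    W=R.from_euler('ZY',[yaw,-lean]).as_matrix()
    return np.stack([W[:,1],W[:,0],-W[:,2]],1)
def plan(p,M,n,cur=None):
    o=ctrl.get_obs(); p0=o["eef_pos"]*1000; M0=rot(o["eef_rot"])
    if cur is not None: p0,M0=cur
    rv=R.from_matrix(M0.T@M).as_rotvec()
    print("from",p0.round(1),"rotvec",rv.round(3),"per row",(rv/n).round(4))
    A=M0;pos=np.array(p0,float)
    for i in range(n):
        t=A.T@((np.array(p)-pos)/(n-i)); tr=np.round(t,0 if n-i>1 else 1); r=np.round(rv/n,3)
        print(tr.tolist(),r.tolist())
        pos=pos+A@tr; A=A@R.from_rotvec(r).as_matrix()
    return np.array(p,float),A
def seat(x,y,z,X=(516,100,72),yaw=-.04,lean=np.radians(28)):
    return np.array(X)+R.from_euler('ZY',[yaw,-lean]).apply([x,y,z])
E
python3 - <<'E'
from plan import *
plan([535,-267.5,130],tilt(np.radians(-10.9)),20)
print(seat(0,0,-36),seat(0,0,4))
E
```

```text
from [212.9 533.6 230.4] rotvec [-2.000e-03  1.000e-03  1.381e+00] per row [-0.0001  0.      0.0691]
[-30.0, -31.0, 5.0] [-0.0, 0.0, 0.069]
[-32.0, -29.0, 5.0] [-0.0, 0.0, 0.069]
[-34.0, -27.0, 5.0] [-0.0, 0.0, 0.069]
[-36.0, -24.0, 5.0] [-0.0, 0.0, 0.069]
[-37.0, -22.0, 5.0] [-0.0, 0.0, 0.069]
[-39.0, -19.0, 5.0] [-0.0, 0.0, 0.069]
[-40.0, -17.0, 5.0] [-0.0, 0.0, 0.069]
[-41.0, -14.0, 5.0] [-0.0, 0.0, 0.069]
[-42.0, -11.0, 5.0] [-0.0, 0.0, 0.069]
[-42.0, -8.0, 5.0] [-0.0, 0.0, 0.069]
[-43.0, -5.0, 5.0] [-0.0, 0.0, 0.069]
[-43.0, -2.0, 5.0] [-0.0, 0.0, 0.069]
[-43.0, 1.0, 5.0] [-0.0, 0.0, 0.069]
[-43.0, 4.0, 5.0] [-0.0, 0.0, 0.069]
[-43.0, 7.0, 5.0] [-0.0, 0.0, 0.069]
[-42.0, 9.0, 5.0] [-0.0, 0.0, 0.069]
[-41.0, 12.0, 5.0] [-0.0, 0.0, 0.069]
[-40.0, 15.0, 5.0] [-0.0, 0.0, 0.069]
[-39.0, 18.0, 6.0] [-0.0, 0.0, 0.069]
[-38.2, 20.9, 5.3] [-0.0, 0.0, 0.069]
[532.88745728  99.32414121  40.21388666] [514.12361586 100.07509542  75.53179037]
```

Call:
jog_arm(series=[[[-30, -31, 0, 0, 0, 0.069, 45], [-32, -29, 0, 0, 0, 0.069, 45], [-34, -27, 0, 0, 0, 0.069, 45], [-36, -24, 0, 0, 0, 0.069, 45], [-37, -22, 0, 0, 0, 0.069, 45], [-39, -19, 0, 0, 0, 0.069, 45], [-40, -17, 0, 0, 0, 0.069, 45], [-41, -14, 0, 0, 0, 0.069, 45], [-42, -11, 0, 0, 0, 0.069, 45], [-42, -8, 0, 0, 0, 0.069, 45]]])

```text
time_s: 1.1
eef_pos: [0.3753, 0.1315, 0.2312]
eef_rot: [0.0, 0.511, 0.86, 0.0]
wrist_force: [0.8, -0.3, 0.2]
opening: 0.526
grasp_force: 0.0
```

Call:
jog_arm(series=[[[-43, -5, 10, 0, 0, 0.069, 45], [-43, -2, 10, 0, 0, 0.069, 45], [-43, 1, 10, 0, 0, 0.069, 45], [-43, 4, 10, 0, 0, 0.069, 45], [-43, 7, 10, 0, 0, 0.069, 45], [-42, 9, 10, 0, 0, 0.069, 45], [-41, 12, 10, 0, 0, 0.069, 45], [-40, 15, 10, 0, 0, 0.069, 45], [-39, 18, 11, 0, 0, 0.069, 45], [-38.2, 20.9, 10, 0, 0, 0.069, 45]]])

```text
time_s: 2.1
eef_pos: [0.5355, -0.2684, 0.1292]
eef_rot: [-0.001, 0.772, 0.636, -0.0]
wrist_force: [-0.6, 0.4, 0.4]
opening: 0.529
grasp_force: 0.0
```

Run:
```python
from plan import *
print(ctrl.get_obs()["q"].round(2))
plan([535,-267.5,42],tilt(np.radians(-10.9)),5)
```

```text
[-0.66  0.34  1.63  0.    1.17 -0.47]
from [ 535.5 -268.4  129.2] rotvec [-0.001 -0.001 -0.002] per row [-0.0002 -0.0001 -0.0004]
[0.0, -0.0, 17.0] [-0.0, -0.0, -0.0]
[0.0, -0.0, 18.0] [-0.0, -0.0, -0.0]
[0.0, -0.0, 17.0] [-0.0, -0.0, -0.0]
[0.0, -0.0, 18.0] [-0.0, -0.0, -0.0]
[0.7, -0.6, 17.2] [-0.0, -0.0, -0.0]
```

Call:
jog_arm(series=[[[0.7, -0.6, 22, 0, 0, 0, 45], [0, 0, 22, 0, 0, 0, 45], [0, 0, 22, 0, 0, 0, 45], [0, 0, 14, 0, 0, 0, 45], [0, 0, 7, 0, 0, 0, 45], [0, 0, 0, 0, 0, 0, 45], [0, 0, 0, 0, 0, 0, 0], [0, 0, 0, 0, 0, 0, 0], [0, 0, 0, 0, 0, 0, 0], [0, 0, 0, 0, 0, 0, 0]]])

```text
time_s: 3.1
eef_pos: [0.5358, -0.2666, 0.0446]
eef_rot: [0.001, 0.771, 0.637, 0.0]
wrist_force: [0.1, 2.4, 4.7]
opening: 0.131
grasp_force: 59.3
```

Run:
```python
from plan import *
o=ctrl.get_obs();p=o["eef_pos"]*1000;M=rot(o["eef_rot"])
L=np.radians(28);T=tilt(-.04,L)
p1=p+[0,0,105]
c=plan(seat(0,1.5,85),T,12,(p1,M))
```

```text
from [ 535.8 -266.6  149.6] rotvec [-0.486  0.037 -0.146] per row [-0.0405  0.0031 -0.0121]
[29.0, -11.0, 0.0] [-0.04, 0.003, -0.012]
[29.0, -10.0, -0.0] [-0.04, 0.003, -0.012]
[30.0, -10.0, -0.0] [-0.04, 0.003, -0.012]
[30.0, -10.0, -1.0] [-0.04, 0.003, -0.012]
[30.0, -9.0, -1.0] [-0.04, 0.003, -0.012]
[30.0, -9.0, -1.0] [-0.04, 0.003, -0.012]
[30.0, -8.0, -2.0] [-0.04, 0.003, -0.012]
[30.0, -8.0, -2.0] [-0.04, 0.003, -0.012]
[30.0, -7.0, -2.0] [-0.04, 0.003, -0.012]
[30.0, -7.0, -2.0] [-0.04, 0.003, -0.012]
[31.0, -7.0, -3.0] [-0.04, 0.003, -0.012]
[30.4, -5.8, -2.3] [-0.04, 0.003, -0.012]
```

Call:
jog_arm(series=[[[0, 0, -5, 0, 0, 0, 0], [0, 0, -10, 0, 0, 0, 0], [0, 0, -14, 0, 0, 0, 0], [0, 0, -16, 0, 0, 0, 0], [0, 0, -16, 0, 0, 0, 0], [0, 0, -16, 0, 0, 0, 0], [0, 0, -14, 0, 0, 0, 0], [0, 0, -9, 0, 0, 0, 0], [0, 0, -5, 0, 0, 0, 0], [0, 0, 0, 0, 0, 0, 0]]])

```text
time_s: 4.1
eef_pos: [0.5352, -0.2663, 0.149]
eef_rot: [0.0, 0.771, 0.637, 0.0]
wrist_force: [0.2, 0.3, -3.3]
opening: 0.13
grasp_force: 58.5
```

Call:
jog_arm(series=[[[29, -11, 0, -0.04, 0.003, -0.012, 0], [29, -10, 0, -0.04, 0.003, -0.012, 0], [30, -10, 0, -0.04, 0.003, -0.012, 0], [30, -10, -1, -0.04, 0.003, -0.012, 0], [30, -9, -1, -0.04, 0.003, -0.012, 0], [30, -9, -1, -0.04, 0.003, -0.012, 0], [30, -8, -2, -0.04, 0.003, -0.012, 0], [30, -8, -2, -0.04, 0.003, -0.012, 0], [30, -7, -2, -0.04, 0.003, -0.012, 0], [30, -7, -2, -0.04, 0.003, -0.012, 0]]])

```text
time_s: 5.1
eef_pos: [0.4844, 0.0427, 0.1456]
eef_rot: [0.143, 0.716, 0.669, 0.138]
wrist_force: [1.2, 0.1, -1.8]
opening: 0.13
grasp_force: 59.1
```

Call:
jog_arm(series=[[[31, -7, -3, -0.04, 0.003, -0.012, 0], [20, -4, -2, -0.04, 0.003, -0.012, 0], [10, -2, 0, 0, 0, 0, 0], [0, 0, 0, 0, 0, 0, 0], [0, 0, 0, 0, 0, 0, 0], [0, 0, 0, 0, 0, 0, 0], [0, 0, 0, 0, 0, 0, 0], [0, 0, 0, 0, 0, 0, 0], [0, 0, 0, 0, 0, 0, 0], [0, 0, 0, 0, 0, 0, 0]]])

```text
time_s: 6.1
eef_pos: [0.4753, 0.103, 0.1459]
eef_rot: [0.172, 0.701, 0.672, 0.165]
wrist_force: [0.1, -0.0, -2.6]
opening: 0.128
grasp_force: 59.1
```

Run:
```python
from plan import *
T=tilt(-.04,np.radians(28))
for n in("scene","top"):
    c=ctrl.camera(n); np.savez(n+"1.npz",P=cloud(c)); cv2.imwrite(f"pics/{n}1.png",c["frame"])
o=ctrl.get_obs();p=o["eef_pos"]*1000;M=rot(o["eef_rot"])
print(o["q"].round(2),"seat-frame tcp",R.from_euler('ZY',[-.04,-np.radians(28)]).inv().apply(p-[516,100,72]).round(1))
c=plan(seat(0,1.5,30),T,4)
t=cv2.imread("pics/top1.png")[170:250,200:280];s=cv2.imread("pics/scene1.png")[200:300,170:270]
cv2.imwrite("pics/crop4.png",np.hstack([cv2.resize(t,(400,400),interpolation=2),cv2.resize(s,(400,400),interpolation=2)]))
```

```text
[-0.03 -0.21  2.26 -0.01  0.61  0.02] seat-frame tcp [-1.4  1.5 84.4]
from [475.2 103.1 145.9] rotvec [-0.008  0.    -0.002] per row [-0.0019  0.0001 -0.0006]
[0.0, 0.0, 14.0] [-0.002, 0.0, -0.001]
[0.0, 1.0, 13.0] [-0.002, 0.0, -0.001]
[0.0, 0.0, 14.0] [-0.002, 0.0, -0.001]
[0.1, 0.6, 13.4] [-0.002, 0.0, -0.001]
```

View pics/crop4.png

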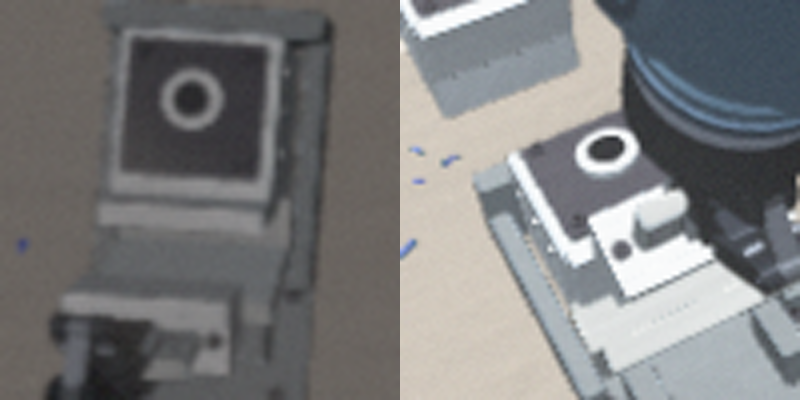

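The left half shows the wedge held over the mouth, with its shoulder's far edge at crop (62..240, 290). The right half shows it hanging square to the gap. I'll check that it is centred along the gap.

Run:
```python
from h import *
d=np.load("top0.npz");K=lambda x,y,z:(lambda r:(d["xyz"]+r*(z-d["xyz"][2])/r[2])*1000)(rot(d["rotation"])@np.array([((x+.5)/5-.5+200-d["cx"])/d["fx"],((y+.5)/5-.5+170-d["cy"])/d["fy"],1]))
F=R.from_euler('ZY',[-.04,-np.radians(28)])
for x,y in((62,290),(240,290),(62,305),(238,375)):
    for z in(.139,.148): print(x,y,z,F.inv().apply(K(x,y,z)-[516,100,72]).round(1))
P=np.load("top1.npz")["P"].reshape(-1,3)*1000; Q=F.inv().apply(P-[516,100,72])
m=(abs(Q[:,2]-76)<6)&(abs(Q[:,0])<30)&(abs(Q[:,1])<60)
q=Q[m];print(m.sum(),q.min(0).round(1),q.max(0).round(1),np.percentile(q[:,1],[2,50,98]))
```

```text
62 290 0.139 [16.6 41.6 67. ]
62 290 0.148 [20.9 39.  74.9]
240 290 0.139 [ 20.8 -44.7  64.8]
240 290 0.148 [ 25.  -46.4  72.8]
62 305 0.139 [10.3 41.  70.4]
62 305 0.148 [14.6 38.4 78.3]
238 375 0.139 [-15.3 -46.6  84. ]
238 375 0.148 [-10.7 -48.3  91.8]
234 [-22.1 -41.   70.1] [18.7 38.  81.5] [-40.12469482 -20.30888872  35.8274337 ]
```

Centred within about 3 mm. I'll descend while watching the force.

Call:
jog_arm(series=[[[1, 0.6, 10, -0.002, 0, -0.001, 0], [1, 0.6, 12, -0.002, 0, -0.001, 0], [0, 0.5, 10, -0.002, 0, 0, 0], [0, 0, 8, -0.002, 0, 0, 0], [0, 0, 6, 0, 0, 0, 0], [0, 0, 5, 0, 0, 0, 0], [0, 0, 4, 0, 0, 0, 0], [0, 0, 2, 0, 0, 0, 0], [0, 0, 0, 0, 0, 0, 0], [0, 0, 0, 0, 0, 0, 0]]])

```text
time_s: 7.2
eef_pos: [0.5034, 0.1041, 0.0964]
eef_rot: [0.175, 0.7, 0.672, 0.168]
wrist_force: [-0.4, -0.6, -1.7]
opening: 0.13
grasp_force: 59.2
```

Call:
jog_arm(series=[[[0, 0, 2, 0, 0, 0, 0], [0, 0, 2, 0, 0, 0, 0], [0, 0, 2, 0, 0, 0, 0], [0, 0, 0, 0, 0, 0, 0], [0, 0, 0, 0, 0, 0, 0], [0, 0, 0, 0, 0, 0, 0], [0, 0, 0, 0, 0, 0, 0], [0, 0, 0, 0, 0, 0, 0], [0, 0, 0, 0, 0, 0, 0], [0, 0, 0, 0, 0, 0, 0]]])

```text
time_s: 8.2
eef_pos: [0.5062, 0.104, 0.091]
eef_rot: [0.175, 0.7, 0.672, 0.168]
wrist_force: [0.3, 0.0, -2.1]
opening: 0.126
grasp_force: 59.2
```

```bash
cat > st.py <<'E'
from plan import *
o=ctrl.get_obs();p=o["eef_pos"]*1000
F=R.from_euler('ZY',[-.04,-np.radians(28)])
print("seat tcp",F.inv().apply(p-[516,100,72]).round(1),"F",F.inv().apply(o["wrist_force"]).round(1),"tq",o["torque"].round(2),o["opening"].round(3),o["grasp_force"])
print("rv to seat",R.from_matrix(rot(o["eef_rot"]).T@tilt(-.04,np.radians(28))).as_rotvec().round(3))
E
python3 st.py
```

```text
Traceback (most recent call last):
  File "st.py", line 4, in <module>
    print("seat tcp",F.inv().apply(p-[516,100,72]).round(1),"F",F.inv().apply(o["wrist_force"]).round(1),"tq",o["torque"].round(2),o["opening"].round(3),o["grasp_force"])
                                                                                                                                   ^^^^^^^^^^^^^^^^^^
AttributeError: 'float' object has no attribute 'round'
```

Call:
jog_arm(series=[[[0, 0, 2, 0, 0, 0, 0], [0, 0, 2, 0, 0, 0, 0], [0, 0, 2, 0, 0, 0, 0], [0, 0, 1, 0, 0, 0, 0], [0, 0, 1, 0, 0, 0, 0], [0, 0, 0, 0, 0, 0, 0], [0, 0, 0, 0, 0, 0, 0], [0, 0, 0, 0, 0, 0, 0], [0, 0, 0, 0, 0, 0, 0], [0, 0, 0, 0, 0, 0, 0]]])

```text
time_s: 9.2
eef_pos: [0.5098, 0.1038, 0.0838]
eef_rot: [0.175, 0.7, 0.672, 0.167]
wrist_force: [-0.7, 0.4, -3.3]
opening: 0.125
grasp_force: 59.1
```

```bash
sed -i 's/o\["opening"\].round(3)/o["opening"]/' st.py; python3 st.py
```

```text
seat tcp [-0.1  3.6 13.4] F [-2.2  0.4 -2.6] tq [ 0.02  0.66 -0.06] 0.1249688115473011 59.09375846385956
rv to seat [-0.  0. -0.]
```

Call:
jog_arm(series=[[[0, 0, 1, 0, 0, 0, 0], [0, 0, 1, 0, 0, 0, 0], [0, 0, 1, 0, 0, 0, 0], [0, 0, 1, 0, 0, 0, 0], [0, 0, 0, 0, 0, 0, 0], [0, 0, 0, 0, 0, 0, 0], [0, 0, 0, 0, 0, 0, 0], [0, 0, 0, 0, 0, 0, 0], [0, 0, 0, 0, 0, 0, 0], [0, 0, 0, 0, 0, 0, 0]]])

```text
time_s: 10.2
eef_pos: [0.5113, 0.1038, 0.08]
eef_rot: [0.174, 0.7, 0.672, 0.167]
wrist_force: [-6.2, 0.0, 0.6]
opening: 0.128
grasp_force: 60.2
```

```bash
python3 st.py
```

```text
seat tcp [-0.6  3.6  9.3] F [-5.2 -0.2  3.4] tq [ 0.09  0.96 -0.35] 0.12792022886296783 60.15560209751129
rv to seat [-0.001  0.    -0.001]
```

Contact starts at foot ≈ -35 mm, as it should for the fitting wedge. I'll release it and look.

Call:
jog_arm(series=[[[0, 0, 0, 0, 0, 0, 20], [0, 0, 0, 0, 0, 0, 30], [0, 0, 0, 0, 0, 0, 40], [0, 0, 0, 0, 0, 0, 40], [0, 0, 0, 0, 0, 0, 40], [0, 0, -10, 0, 0, 0, 40], [0, 0, -20, 0, 0, 0, 40], [0, 0, -30, 0, 0, 0, 40], [0, 0, -40, 0, 0, 0, 40], [0, 0, -20, 0, 0, 0, 40]]])

```text
time_s: 11.2
eef_pos: [0.4555, 0.1062, 0.189]
eef_rot: [0.176, 0.699, 0.672, 0.169]
wrist_force: [-0.2, -0.4, 0.3]
opening: 0.469
grasp_force: 0.0
```

Call:
jog_arm(series=[[[-40, 0, 0, 0, 0, 0, 40], [-45, 0, 0, 0, 0, 0, 40], [-45, 0, 0, 0, 0, 0, 40], [-45, 0, 0, 0, 0, 0, 40], [-30, 0, 0, 0, 0, 0, 40], [0, 0, 0, 0, 0, 0, 40], [0, 0, 0, 0, 0, 0, 40], [0, 0, 0, 0, 0, 0, 40], [0, 0, 0, 0, 0, 0, 40], [0, 0, 0, 0, 0, 0, 40]]])

```text
time_s: 12.2
eef_pos: [0.4473, -0.0975, 0.1862]
eef_rot: [0.174, 0.699, 0.673, 0.168]
wrist_force: [-0.5, -0.2, 0.2]
opening: 0.466
grasp_force: 0.0
```

Run:
```python
from h import *
F=R.from_euler('ZY',[-.04,-np.radians(28)])
for n in("scene","top"):
    c=ctrl.camera(n); P=cloud(c); cv2.imwrite(f"pics/{n}2.png",c["frame"])
    Q=F.inv().apply(P.reshape(-1,3)*1000-[516,100,72])
    for lo,hi in((25,50),(-12,12)):
        m=(Q[:,2]>lo)&(Q[:,2]<hi)&(abs(Q[:,0])<(18 if lo<0 else 25))&(abs(Q[:,1])<60); q=Q[m]
        if m.sum(): print(n,lo,m.sum(),"med",np.median(q,0).round(1),"5-95",np.percentile(q,[5,95],axis=0).round(1).tolist())
t=cv2.imread("pics/top2.png")[170:250,200:280];s=cv2.imread("pics/scene2.png")[200:300,170:270]
cv2.imwrite("pics/crop5.png",np.hstack([cv2.resize(t,(400,400),interpolation=2),cv2.resize(s,(400,400),interpolation=2)]))
```

```text
scene 25 214 med [-2.2  5.8 32.7] 5-95 [[-7.1, -18.7, 27.8], [3.7, 30.1, 35.0]]
scene -12 534 med [-7.1 11.4 -0.9] 5-95 [[-16.8, -32.5, -3.2], [16.6, 43.4, 4.3]]
top 25 114 med [ 1.3  0.6 33.1] 5-95 [[-5.2, -23.7, 26.7], [5.6, 24.7, 35.3]]
top -12 259 med [ 6.8 -5.3 -0.1] 5-95 [[-12.3, -37.3, -3.8], [17.0, 38.1, 8.6]]
```

View pics/crop5.png

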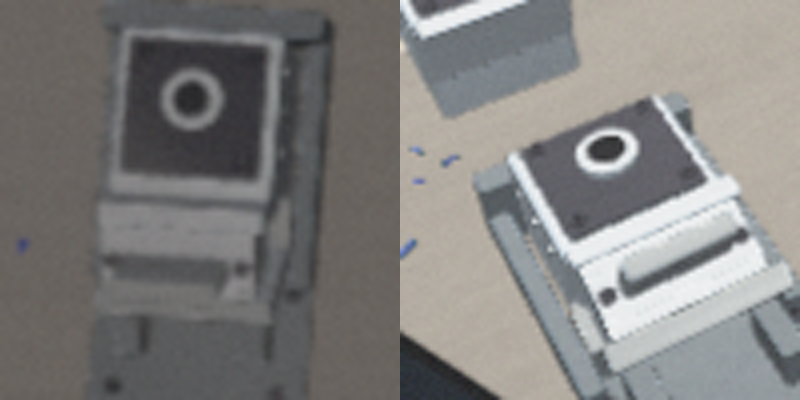

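The crop shows the mid wedge seated. Its shoulder (right half, 590–760 × 230–340) is level with the mouth, and the depth maps put it at -0.1 to -0.9 mm with the plate top at +33. It sits within about 5 mm of the middle along the gap. The other two wedges, the tape and the cutters were never touched, so I'm handing in.

```bash
python3 -c "
from bench import ctrl
print(ctrl.hand_in())"
```

```text
the job is handed in; nothing more can be done
None
```

I handed the job in: the mid wedge was the fitting one (first trial), and before hand-in it measured within about 1 mm of flush and about 5 mm of the middle of the gap; the other two wedges, the tape and the cutters were never touched, and no verdict came back.

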